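# Find the die holder's blind bore and present it bore-up

## Task

The square aluminium die holder lying on the bench has an open blind bore in one end, while the other end only looks like it: it is closed by a flush black plug. Stand the holder on the sprung feeler pin, one end down and squarely over it, to feel whether that end is the open one, then turn it over if need be and finish while still holding it in the gripper, still, bore straight up and at least 15 cm above the bench, ready for a die to be dropped in. Leave the other things on the bench where they stand.

Things in the scene. Friction and masses are not known exactly. Their poses are not given: they have to be found in the camera images.
- die_holder: the die holder: square aluminium bar 36x36 mm, 72 mm long, 0.15 to 0.31 kg, edges sharp, lying on one long side. Origin at its very middle (18 mm above the bench while it lies); its x axis runs along its length, y and z across. A blind bore 20 mm in diameter, 36 mm deep, is centred in one end (at x = +36 mm or x = -36 mm; which one is not told and has to be felt); the other end has a 20 mm black plug flush with it. It lies at any heading
- feeler (a joint): the sprung feeler pin, an upright steel pin 8 mm thick with a chamfered tip; value is how far it is pressed down in m: 0 free, 0.016 at its stop; it yields at 2 N and needs 5 N at the stop. Free, its tip is 68 mm above the bench; a closed end set on it pushes it down, the open bore swallows it and it stays at 0
- feeler_tip (a point): centre of the feeler pin's tip (moves with it), z up. The pin comes out of a brass sleeve 20 mm across (28 mm at its foot) whose top is 34 mm above the bench, on a fixed dark plate 64x64x12 mm with four screw heads up to 15 mm
- press_knob (a point): obstacle: the black ball at the raised end of the fixed green hand press's lever, 33 cm above the bench; the press is 27 cm tall, its foot 57 to 69 cm ahead, 4 to 20 cm left of the robot's middle line. The bench to its right and front (45 to 65 cm ahead, up to 30 cm right of the middle line) is open but for feeler and holder; a tall wooden drawer cabinet stands at the left
- rivet_tin: bystander: round white tin with an orange label disc, 67 across, 32 high (mm); origin at the middle of its underside; stays where it is
- dye_jar: bystander: small dark dye jar with a red screw cap, 35 across, 58 high (mm); origin at the middle of its underside; stays where it is
- drive_punch: bystander: steel round punch, lying, 12 thick, 100 long (mm); origin at the middle of its underside; stays where it is
- beeswax: bystander: yellow block of beeswax, 35x52x21 (mm); origin at the middle of its underside; stays where it is
- bone_folder: bystander: flat white bone folder, lying, 18x147x4 (mm); origin at the middle of its underside; stays where it is
There are look-alikes about, which are no part of the job. There is more than one size of the die_holder; the job needs the middle-sized.

How it is judged (in metres and radians):
On the way:
1. the holder stands upright (within 20 degrees) on the feeler pin, centred within 15 mm; the pin is pressed down over 4 mm or is over 8 mm into the bore (horizontal distance between die_holder and feeler_tip below 0.015 m and (((angle between die_holder's own x axis and vertical below 0.35 rad or angle between die_holder's own x axis and vertical above 2.7916 rad) and value of joint feeler above 0.004 m and contact force between die_holder and anything else above 0.5 N) or (angle between die_holder's own x axis and vertical above 2.7916 rad and x of feeler_tip in the frame of die_holder below 0.028 m)) and height (world z) of die_holder above 0.06 m), for 0.1 s.
At the end, for the whole second after the job is handed in: the die holder is held by the fingers (more than 2 N), its bore up within 0.2 rad (11 degrees) of vertical, its middle more than 15 cm above the bench, moving slower than 3 cm/s (angle between die_holder's own x axis and vertical below 0.2 rad and height (world z) of die_holder above 0.15 m and contact force between die_holder and the fingers above 2 N and linear speed of die_holder below 0.03 m/s); the arm keeps its last pose, push and grip.
It fails at once if a bystander is moved by more than 3 cm (distance of any of rivet_tin, dye_jar, drive_punch, beeswax, bone_folder from where it was at the start of the episode above 0.03 m).
It also fails if it takes over 72 s, if anything falls off the work surface, if the arm or the gripper's body presses on something with over 40 N, if the wrist force passes 120 N, or if a joint passes its speed limit or range.

## Robot

A 6-joint arm with a two-finger parallel gripper is mounted at the origin on a cart in front of the work surface, level with it; the furniture and walls round the work are solid. World frame = base frame: x ahead of the robot, y to its left, z up, the work surface at z = 0. Lengths are in mm, angles in degrees, forces in N, time in s.
With the tool pointing down it reaches from about 350 to 850 mm from the base axis. Payload 8.1 kg.
Tool frame: the origin (TCP) lies between the finger pads; the fingertips stand 25 mm ahead of it and the grasp point (between the pads) lies 6 mm ahead of it (r.tcp_to_tips is the distance from the TCP to the fingertips, in mm); z points along the fingers, y is the line along which they close (so a half turn about z gives the same grasp; the last joint's range is limited). The gripper opens to 85 mm and grips with 20 to 120 N. Pads are 22 mm wide; open, the fingers measure 114 mm over their backs; the gripper's body (76 mm by 85 mm) begins 54 mm behind the grasp point. The pads swing forward as they close: fully open they stand 13 mm farther back than shut.
Start: joints at [63.518, 7.471, 85.268, -0, 87.261, -4.893], TCP at [220.747, 557.921, 222.492] pointing down, gripper open.
Joint ranges: [-169.43, 169.43], [-51.17, 129.36], [1.28, 143.12], [-76.62, 256.62], [0, 156.53], [-152.29, 152.29]. Speed limits (degrees/s): [136.94, 136.94, 159.86, 180, 180, 180].

## Interface

Orientations are given as [roll, pitch, yaw] about the fixed x, y, z axes, in that order (R = Rz(yaw) Ry(pitch) Rx(roll)).
In Python, from bench import r gives the robot as it stands.
- The arm moves only by the tool apply_moves, never from a script. Its arguments are lists of equal length, an entry for each row: "angular": the turn, a rotation vector about the world's x, y, z in units of 8 degrees (1.0 is 8 degrees), a list of three; "travel": the shift along the world's x, y, z in units of 40 mm (1.0 is 40 mm), a list of three; "jaw": the opening, from 0 (shut) to 1 (fully open). A call has 1 to 20 rows; each row shifts and turns the commanded pose from where the row before left it; what a row does not reach is not made up. A row lasts 1/8 s, in which the tool goes at most 62.5 mm and 10.7 degrees, less where a joint would pass 70% of its speed; a pose out of reach is approached as far as the arm can. A call is refused whole if a number of a shift passes 1 or a number of a turn 1, either way. A call with a gripper value outside its range is refused whole. The fingers move at their own pace and stop on an object; "force" is the grip in N (left out, the last holds). Time passes only in rows, so rows that do not move let the fingers close. It gives the time, the measured TCP pose, the force, the opening and the grip force at its end, in the units of the state.
- r.sense(): the state, without advancing time (a new reading comes with each control period).
- r.snapshot(name): name is "scene" or "top" or "wrist"; returns a dict with "color" (420x560x3 uint8, red, green, blue), "fx", "fy", "cx", "cy" (pixels), "R" (3x3) and "t" (3): a world point X has camera coordinates R X + t; the wrist camera has in their place "mount" (4x4, takes a point from camera to tool coordinates, whose origin is the TCP and whose axes are the flange's). Camera axes: x right, y down, z forward; pixel columns grow to the right and rows downward; lengths in mm; the calibration is good to about 2 mm. A picture is of the moment at which its call begins: read the wrist's pose just before it. There is no depth.
- r.hand_in(): hands the job in; it is judged then, once.
The state is a dict: "time": time; "joint_pos": joint angles; "qd": joint speeds; "joint_efforts": joint torques, N m; "tool_pos": TCP position; "tcp_rot": TCP orientation; "ft_force": force on the tool from outside, world axes, zero at the start; "wrist_torque": the same for the moment, N m; "finger_gap": finger opening in mm; "grip_force": force on a finger pad.
Only numpy, scipy, OpenCV 4.12 (cv2) and the standard library are available. Lean on these libraries where they do the work, as an engineer would, in place of code of your own. Each camera call takes 0.05 s, during which the arm holds its last target. There are 200 camera calls.

## Working session

There is one attempt and no reset: what is moved stays moved. The work goes in short steps, Python scripts to look and compute and a tool call to move; the robot and the scene stay as the last step left them, time stands still between calls to the robot, and variables do not carry over. Pictures are saved under pics/ and viewed, at most 10 in all, crops included, and the job is handed in when it is done.

Besides the shell and the picture viewer there is one more tool, called after "Call:" by a JSON object that holds its "fn" and its "kwargs". apply_moves: Moves the arm, as the interface text tells. Its arguments: {"type":"object","properties":{"angular":{"type":"array"},"travel":{"type":"array"},"jaw":{"type":"array"},"force":{"type":"number"}},"required":["angular","travel","jaw"]}

```bash
ls; mkdir -p pics; python3 - <<'E'
from bench import r
import cv2,pickle
s=r.sense();print(s)
for n in("top","scene"):
    p=r.snapshot(n);pickle.dump(p,open(f"{n}.pkl","wb"));cv2.imwrite(f"pics/{n}0.png",cv2.cvtColor(p["color"],cv2.COLOR_RGB2BGR));print(n,p["fx"],p["cx"],p["cy"],p["R"],p["t"])
E
```

```text
pics
{'time': 0.0, 'joint_pos': array([ 6.35170091e+01,  7.51416330e+00,  8.53318976e+01,  1.23642926e-03,
        8.72624702e+01, -4.89364071e+00]), 'qd': array([-0.04354994,  0.03201578,  0.01242156, -0.08344977,  0.06065945,
       -0.04621189]), 'joint_efforts': array([ 3.12640012e-03, -5.69396710e+01, -5.00550377e+01, -8.81827236e-05,
        1.45604450e-02, -4.83275346e-05]), 'tool_pos': array([220.48441447, 557.38601836, 221.42922032]), 'tcp_rot': array([-1.7989197e+02, -1.0488784e-02,  1.5841058e+02]), 'ft_force': array([-0.3028482 ,  0.72017845,  0.46824974]), 'wrist_torque': array([-0.01590124,  0.00942843, -0.0096214 ]), 'grip_force': 0.0, 'finger_gap': 85.41506598787794}
top 422.3849527001427 277.51385936183 211.97677590655863 [[-0.02752296 -0.99935004 -0.02328055]
 [-0.99432934  0.02976305 -0.10209464]
 [ 0.10272118  0.02033859 -0.99450224]] [  65.63884143  540.36322009 1386.65902919]
scene 493.1847053234789 280.35170091535974 212.7543206236606 [[ 0.7830181  -0.62193468 -0.0089386 ]
 [-0.47591405 -0.58980096 -0.6524114 ]
 [ 0.40048528  0.51510395 -0.75781229]] [-362.22103304  402.29808007 1131.24563331]
```

View pics/top0.png

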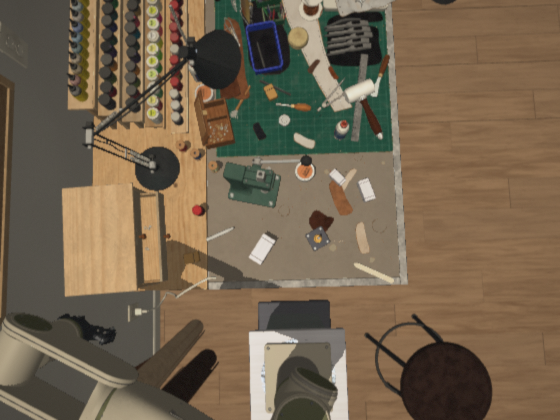

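View pics/scene0.png

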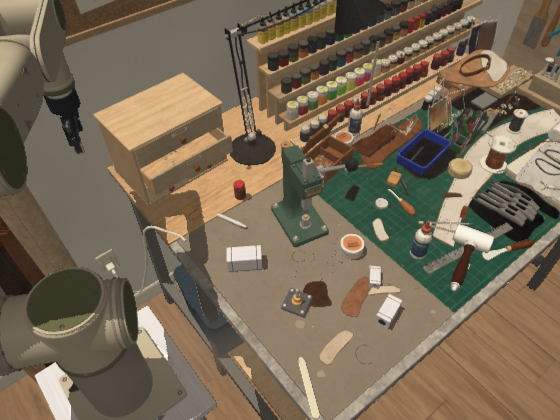

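In the top view there are three holders: a large one at (262,248), one at (338,177) that looks small, and one at (367,189) that is probably the middle size. The feeler is at (318,239). I'll enlarge both views and measure lengths.

```bash
cat > h.py <<'E'
import numpy as np
def proj(p,X):
    c=p["R"]@np.asarray(X,float)+p["t"];return np.array([p["fx"]*c[0]/c[2]+p["cx"],p["fy"]*c[1]/c[2]+p["cy"]])
def unproj(p,uv,z):
    d=np.asarray(p["R"]).T@np.array([(uv[0]-p["cx"])/p["fx"],(uv[1]-p["cy"])/p["fy"],1]);o=-np.asarray(p["R"]).T@p["t"]
    return o+d*(z-o[2])/d[2]
E
python3 - <<'E'
import pickle,cv2,numpy as np
from h import *
t=pickle.load(open("top.pkl","rb"));s=pickle.load(open("scene.pkl","rb"))
a=cv2.resize(t["color"][165:260,240:390],None,fx=5,fy=5,interpolation=2)[:290,:]
a=cv2.resize(t["color"][165:210,320:385],None,fx=6,fy=6,interpolation=2)
b=cv2.resize(s["color"][255:330,345:410],None,fx=6,fy=6,interpolation=2)
c=cv2.resize(t["color"][225:270,240:335],None,fx=4,fy=4,interpolation=2)
im=np.zeros((570,790,3),np.uint8);im[:270,:390]=a;im[:450,395:785]=b;im[280:460,:380]=c
cv2.imwrite("pics/crop1.png",im[:,:,::-1])
for n,uv in dict(big=(262,248),small=(338,177),mid=(367,189),feel=(318,239)).items(): print(n,unproj(t,uv,36))
E
```

```text
big [423.10158608 104.51393143  36.        ]
small [ 652.90386533 -155.86523552   36.        ]
mid [ 609.29819469 -250.503655     36.        ]
feel [447.5458122  -81.29928595  36.        ]
```

View pics/crop1.png

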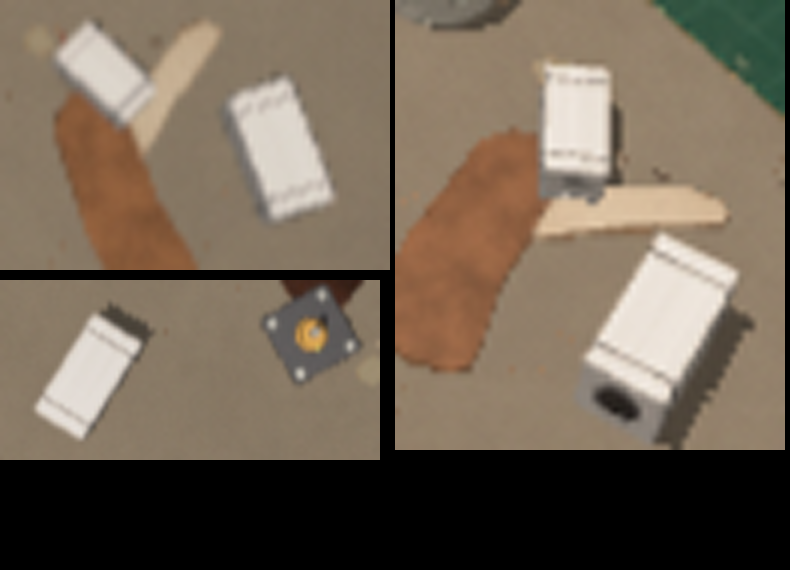

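```bash
python3 - <<'E'
import pickle,cv2,numpy as np
from h import *
for n in("top","scene"):
    p=pickle.load(open(n+".pkl","rb"));im=p["color"]
    m=(im.min(2)>175).astype(np.uint8)
    for nm,X,h in(("big",(423,104,40),None),("small",(653,-156,30),None),("mid",(609,-250,36),36)):
        c=proj(p,X);
        k,l,st,ce=cv2.connectedComponentsWithStats(m)
        i=1+np.argmin(np.hypot(*(ce[1:]-c).T)+1e3*(st[1:,4]<40))
        up=cv2.resize((im.min(2)).astype(np.uint8),None,fx=1,fy=1)
        ys,xs=np.nonzero(l==i)
        W=np.array([unproj(p,(x,y),X[2])[:2] for x,y in zip(xs,ys)],np.float32)
        print(n,nm,st[i],ce[i].round(1),cv2.minAreaRect(W),W.mean(0))
E
```

```text
top big [249 234  26  30 370] [261.3 248.8] ((420.5743103027344, 106.61233520507812), (44.71305847167969, 91.19263458251953), 56.9586067199707) [420.5747   106.793335]
top small [330 170  15  14 101] [336.8 176.3] ((655.8284912109375, -153.35520935058594), (50.09767150878906, 21.66114044189453), 42.43366622924805) [ 656.4724  -152.59946]
top mid [359 179  16  22 204] [366.5 189.3] ((608.0924682617188, -248.42938232421875), (68.83729553222656, 33.64714813232422), 17.51007080078125) [ 608.4229  -248.69246]
scene big [232 246  24  15 331] [243.4 252.9] ((425.279296875, 111.61874389648438), (45.81147003173828, 62.46269226074219), 55.203125) [424.78186 111.66313]
scene small [370 266  11  18 166] [374.6 274.4] ((656.9573974609375, -154.54847717285156), (53.41952896118164, 26.15833282470703), 44.785133361816406) [ 655.77954 -153.9773 ]
scene mid [377 294  25  28 346] [389.1 307.5] ((610.4832153320312, -247.37506103515625), (70.45172882080078, 35.28583526611328), 17.9837703704834) [ 610.3725  -247.58765]
```

The holder at (367,189) in the top view measures about 70×35 mm in both cameras. That makes it the middle one: centre ≈ (609,-248), heading ≈ 18°. The big one is about 91 mm long and the small one about 50 mm, so neither fits. Next I check the cabinet corner, then move towards the feeler for a wrist view.

```bash
python3 - <<'E'
import pickle
from h import *
t=pickle.load(open("top.pkl","rb"))
for uv,z in(((165,283),0),((165,283),100),((140,295),250),((165,195),100),((306,160),330),((375,272),0),((318,239),34),((320,236.5),68)): print(uv,z,unproj(t,uv,z).round())
s=pickle.load(open("scene.pkl","rb"));print(unproj(s,(352,165),330),unproj(s,(296,299),34))
E
```

```text
(165, 283) 0 [315. 438.   0.]
(165, 283) 100 [321. 409. 100.]
(140, 295) 250 [298. 435. 250.]
(165, 195) 100 [600. 409. 100.]
(306, 160) 330 [648. -36. 330.]
(375, 272) 0 [ 333. -270.    0.]
(318, 239) 34 [448. -81.  34.]
(320, 236.5) 68 [454. -86.  68.]
[655.27128381 -26.14816968 330.        ] [446.63407507 -83.90325563  34.        ]
```

Call:
{"fn": "apply_moves", "kwargs": {"angular": [[0, 0, 0], [0, 0, 0], [0, 0, 0], [0, 0, 0]], "travel": [[0, -0.3, 1], [0, -0.5, 1], [0, -1, 0.5], [0, -1, 0]], "jaw": [1, 1, 1, 1]}}

```text
time: 0.6
tool_pos: [221.1, 445.6, 324.5]
tcp_rot: [179.8, 0.0, 158.4]
ft_force: [-0.2, 0.0, -0.7]
finger_gap: 85.4
grip_force: 0.0
```

Call:
{"fn": "apply_moves", "kwargs": {"angular": [[0, 0, -0.97], [0, 0, -0.97], [0, 0, -0.97], [0, 0, -0.97], [0, 0, -0.97], [0, 0, -0.97], [0, 0, -0.97], [0, 0, -0.97], [0, 0, -0.97], [0, 0, -0.97], [0, 0, -0.97], [0, 0, -0.97], [0, 0, -0.97], [0, 0, -0.97], [0, 0, -0.97], [0, 0, -0.97], [0, 0, -0.97], [0, 0, -0.97], [0, 0, 0], [0, 0, 0]], "travel": [[0.3, -1, 0], [0.3, -1, 0], [0.3, -1, 0], [0.3, -1, 0], [0.5, -0.8, 0], [0.5, -0.8, 0], [0.5, -0.8, 0], [0.5, -0.8, 0], [0.5, -0.7, -0.1], [0.5, -0.7, -0.1], [0.5, -0.7, -0.1], [0.5, -0.7, -0.1], [0, -0.7, -0.2], [0, -0.7, -0.2], [0, -0.7, -0.2], [0, -0.7, -0.2], [0, -0.3, 0], [0, 0, 0], [0, 0, 0], [0, 0, 0]], "jaw": [1, 1, 1, 1, 1, 1, 1, 1, 1, 1, 1, 1, 1, 1, 1, 1, 1, 1, 1, 1]}}

```text
time: 3.1
tool_pos: [428.6, -77.9, 274.3]
tcp_rot: [-180.0, 0.0, 18.9]
ft_force: [0.0, -0.2, -0.3]
finger_gap: 85.7
grip_force: 0.0
```

```bash
cat >> h.py <<'E'
from scipy.spatial.transform import Rotation as Ro
def wrist(r,name):
    import cv2,pickle
    s=r.sense();p=r.snapshot("wrist");T=np.eye(4);T[:3,:3]=Ro.from_euler("xyz",s["tcp_rot"],degrees=True).as_matrix();T[:3,3]=s["tool_pos"]
    M=np.linalg.inv(T@np.asarray(p["mount"]));p["R"]=M[:3,:3];p["t"]=M[:3,3];p["s"]=s
    pickle.dump(p,open(name+".pkl","wb"));cv2.imwrite(f"pics/{name}.png",cv2.cvtColor(p["color"],cv2.COLOR_RGB2BGR));return p
E
python3 - <<'E'
from bench import r
from h import *
p=wrist(r,"w1");print(p["s"]["joint_pos"].round(2),p["s"]["tool_pos"],p["s"]["tcp_rot"],p["mount"],p["fx"]);print(proj(p,(448,-83,34)),proj(p,(448,-83,68)))
E
```

```text
[-17.05 -19.59 105.08   0.    94.53  54.03] [428.6408916  -77.90751098 274.30667396] [-1.79986157e+02  1.59325477e-02  1.89160605e+01] [[ 8.45284899e-05 -9.62986167e-01 -2.69550802e-01  6.81572359e+01]
 [ 9.99999955e-01  3.53115714e-06  3.00974918e-04  7.50636184e-01]
 [-2.88882856e-04 -2.69550816e-01  9.62986124e-01 -1.52341498e+02]
 [ 0.00000000e+00  0.00000000e+00  0.00000000e+00  1.00000000e+00]] 364.67242195342806
[287.92552351 152.41222496] [288.79902875 156.9503166 ]
```

View pics/w1.png

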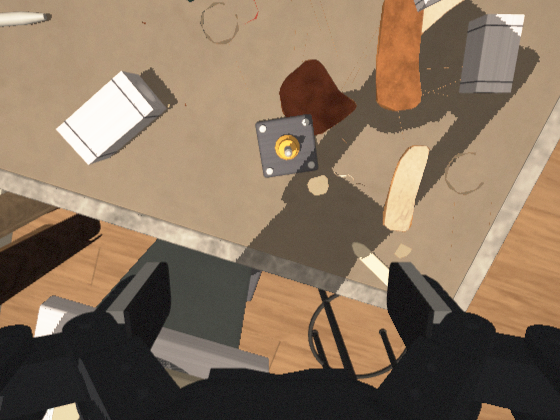

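The feeler sleeve is at (287,148). The holder is at (490,53), in the arm's shadow. I go above the holder and take one near look, and triangulate the feeler from this picture.

```bash
python3 - <<'E'
import pickle,cv2
from h import *
p=pickle.load(open("w1.pkl","rb"));im=p["color"].astype(int)
m=((im[:,:,0]-im[:,:,2]>90)).astype(np.uint8);m[:125]=0;m[170:]=0;m[:,:265]=0;m[:,310:]=0
ys,xs=np.nonzero(m);print(len(xs),xs.min(),xs.max(),ys.min(),ys.max())
u=((xs.min()+xs.max())/2,(ys.min()+ys.max())/2);print(u,unproj(p,u,34))
c=np.mean([(256,122),(309,116),(318,171),(263,178)],0);print(c,unproj(p,c,12))
E
```

```text
393 275 298 135 159
(np.float64(286.5), np.float64(147.0)) [452.96385846 -79.64186735  34.        ]
[286.5  146.75] [450.96267557 -80.84342104  12.        ]
```

Call:
{"fn": "apply_moves", "kwargs": {"angular": [[0, 0, 0], [0, 0, 0], [0, 0, 0], [0, 0, 0], [0, 0, -0.1], [0, 0, 0], [0, 0, 0], [0, 0, 0]], "travel": [[0.6, -0.7, 0], [0.6, -0.7, 0], [0.6, -0.7, 0], [0.6, -0.7, -0.3], [0.6, -0.7, -0.6], [0.6, -0.7, -0.6], [0, 0, 0], [0, 0, 0]], "jaw": [1, 1, 1, 1, 1, 1, 1, 1]}}

```text
time: 4.15
tool_pos: [572.7, -245.6, 214.6]
tcp_rot: [-180.0, 0.0, 18.0]
ft_force: [-0.2, -0.7, 0.7]
finger_gap: 85.5
grip_force: 0.0
```

```bash
python3 - <<'E'
from bench import r
from h import *
p=wrist(r,"w2");print(p["s"]["joint_pos"].round(2),p["s"]["tool_pos"],p["s"]["tcp_rot"])
L=np.array([np.cos(np.radians(18)),np.sin(np.radians(18)),0]);N=np.array([-L[1],L[0],0])
for a,b in((1,1),(1,-1),(-1,-1),(-1,1)): print(proj(p,np.array([609.3,-248,36])+36*a*L+18*b*N).round(1))
E
```

```text
[-2.793e+01  1.125e+01  8.189e+01  1.000e-02  8.688e+01  4.407e+01] [ 572.68437115 -245.60291063  214.61523099] [-1.79969879e+02  1.34237969e-02  1.80005604e+01]
[272.4 100.4]
[313.7 100.4]
[311.7 181.3]
[272.8 181.3]
```

View pics/w2.png

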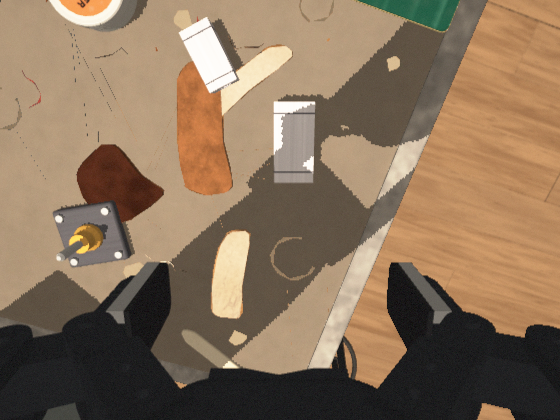

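The holder's corners appear at (274,100), (315,100), (314,183) and (274,183), within 2 px of my estimate. I grasp about 8 mm off its middle towards the far end, which will be the upper end.

Call:
{"fn": "apply_moves", "kwargs": {"angular": [[0, 0, 0], [0, 0, 0], [0, 0, 0], [0, 0, 0], [0, 0, 0], [0, 0, 0], [0, 0, 0], [0, 0, 0], [0, 0, 0], [0, 0, 0], [0, 0, 0], [0, 0, 0], [0, 0, 0], [0, 0, 0]], "travel": [[0.6, 0, -0.5], [0.5, 0, -0.8], [0, 0, -0.9], [0, 0, -0.9], [0, 0, -0.8], [0, 0, -0.5], [0, 0, -0.2], [0, 0, 0], [0, 0, 0], [0, 0, 0], [0, 0, 0], [0, 0, 0], [0, 0, 0], [0, 0, 0]], "jaw": [1, 1, 1, 1, 1, 1, 1, 1, 0, 0, 0, 0, 0, 0], "force": 70}}

```text
time: 5.95
tool_pos: [616.7, -246.1, 30.4]
tcp_rot: [-180.0, 0.0, 17.9]
ft_force: [-0.0, -0.0, -1.5]
finger_gap: -0.5
grip_force: 0.0
```

```bash
python3 - <<'E'
import pickle
from h import *
p=pickle.load(open("w2.pkl","rb"))
print(unproj(p,(93,235),12),unproj(p,(60,256),68))
E
```

```text
[453.04012945 -83.57614436  12.        ] [453.48955218 -81.65618235  68.        ]
```

The gap is zero, so the fingers missed the holder or it squeezed out. I look.

```bash
python3 - <<'E'
from bench import r
from h import *
import cv2
p=wrist(r,"w3");t=r.snapshot("top");s=r.snapshot("scene");print(r.sense()["finger_gap"])
L=np.array([np.cos(np.radians(18)),np.sin(np.radians(18)),0]);N=np.array([-L[1],L[0],0])
a=cv2.resize(s["color"][240:345,330:430],(400,420),interpolation=2)
im=np.zeros((420,790,3),np.uint8);im[:,:400]=a;im[:292,400:]=cv2.resize(p["color"],(390,292))
cv2.imwrite("pics/c3.png",im[:,:,::-1])
E
```

```text
0.017841441031539312
```

View pics/c3.png

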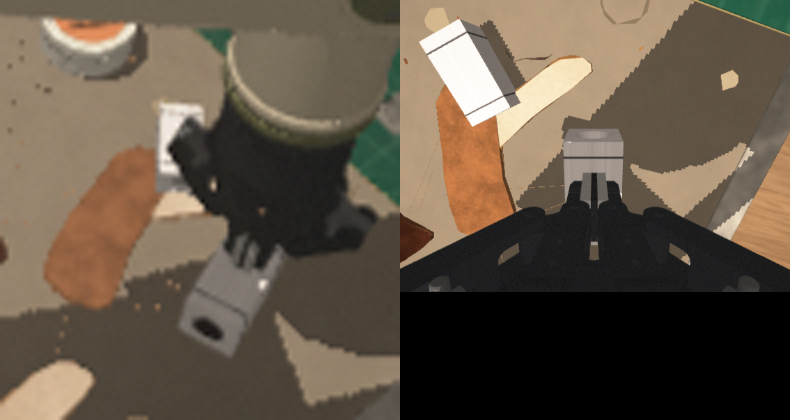

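```bash
python3 - <<'E'
from bench import r
from h import *
import cv2,pickle
p=pickle.load(open("w3.pkl","rb"));s=pickle.load(open("scene.pkl","rb"));print(r.tcp_to_tips,p["s"]["tool_pos"],p["s"]["ft_force"],p["s"]["joint_pos"])
L=np.array([np.cos(np.radians(18)),np.sin(np.radians(18)),0]);N=np.array([-L[1],L[0],0])
for z in(36,0): print(z,[proj(p,np.array([609,-249,z])+36*L+18*b*N).round(1) for b in(1,-1)])
for z in(5,36): print("tip",proj(s,(616.7,-246,z)),proj(p,(616.7,-246,z)))
im=p["color"][150:420,180:380].copy()
cv2.imwrite("pics/c4.png",cv2.resize(im,None,fx=2.2,fy=2.2)[:,:,::-1])
E
```

```text
25.0 [ 616.70022838 -246.05375998   30.40960182] [-0.0159285  -0.02189378 -1.51959694] [-2.61732474e+01  2.60892833e+01  8.37298536e+01 -9.99274238e-04
  7.01896230e+01  4.58939726e+01]
36 [array([234.3, 203.3]), array([320.5, 203.2])]
0 [array([242.4, 184.6]), array([312.7, 184.6])]
tip [388.50410839 311.82084248] [276.71098262 238.88839756]
tip [390.46785688 305.5742529 ] [276.4184382  264.35031267]
```

View pics/c4.png

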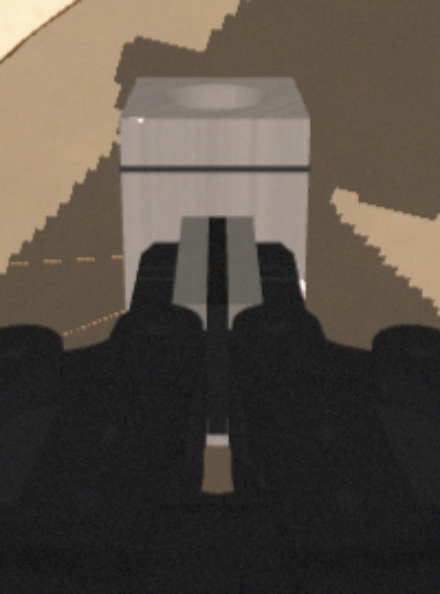

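```bash
python3 - <<'E'
from h import *
import pickle
p=pickle.load(open("w3.pkl","rb"));s=p["s"]
T=Ro.from_euler("xyz",s["tcp_rot"],degrees=True).as_matrix()
for x in(11,-11):
  for z in(25,12,5,0,-6): print(x,z,[proj(p,s["tool_pos"]+T@[x,y,z]).round() for y in(-8,8)])
E
```

```text
11 25 [array([261., 219.]), array([292., 219.])]
11 12 [array([260., 227.]), array([293., 227.])]
11 5 [array([259., 232.]), array([294., 232.])]
11 0 [array([259., 236.]), array([295., 236.])]
11 -6 [array([258., 241.]), array([295., 241.])]
-11 25 [array([262., 259.]), array([292., 259.])]
-11 12 [array([260., 270.]), array([293., 270.])]
-11 5 [array([260., 276.]), array([294., 276.])]
-11 0 [array([259., 281.]), array([294., 281.])]
-11 -6 [array([259., 287.]), array([295., 287.])]
```

The picture and the empty close both show the fingertips above the holder's top face, so they sit farther back than stated. I open, go 12 mm lower and close again, which is safe even by the stated geometry.

Call:
{"fn": "apply_moves", "kwargs": {"angular": [[0, 0, 0], [0, 0, 0], [0, 0, 0], [0, 0, 0], [0, 0, 0], [0, 0, 0], [0, 0, 0], [0, 0, 0], [0, 0, 0]], "travel": [[0, 0, 0], [0, 0, 0], [0, 0, 0], [0, 0, 0], [0, 0, 0], [0, 0, -0.1], [0, 0, -0.1], [0, 0, -0.1], [0, 0, 0]], "jaw": [1, 1, 1, 1, 1, 1, 1, 1, 1]}}

```text
time: 7.22
tool_pos: [616.3, -245.8, 17.7]
tcp_rot: [-180.0, 0.1, 17.9]
ft_force: [0.4, -0.3, -0.1]
finger_gap: 85.1
grip_force: 0.0
```

Call:
{"fn": "apply_moves", "kwargs": {"angular": [[0, 0, 0], [0, 0, 0], [0, 0, 0], [0, 0, 0]], "travel": [[0, 0, 0], [0, 0, 0], [0, 0, 0], [0, 0, 0]], "jaw": [0.35, 0.35, 0.35, 0.35]}}

```text
time: 7.72
tool_pos: [617.3, -246.3, 19.2]
tcp_rot: [179.9, -0.1, 17.9]
ft_force: [-0.0, 0.2, 3.2]
finger_gap: 34.0
grip_force: 70.3
```

The gap is about 35 mm with 70 N, so it is gripped, but possibly only by the tips. One look to judge the depth.

```bash
python3 - <<'E'
from bench import r
from h import *
import cv2
p=wrist(r,"w5");print(p["s"]["finger_gap"],p["s"]["grip_force"],p["s"]["ft_force"]);s=r.snapshot("scene")
im=np.zeros((594,790,3),np.uint8);im[:594,:440]=cv2.resize(p["color"][150:420,180:380],(440,594));im[:350,440:]=cv2.resize(s["color"][270:340,345:415],(350,350),interpolation=2)
cv2.imwrite("pics/c5.png",im[:,:,::-1])
E
```

```text
33.990994500227245 70.25746375322342 [-0.01527246  0.23454211  3.18163252]
```

View pics/c5.png

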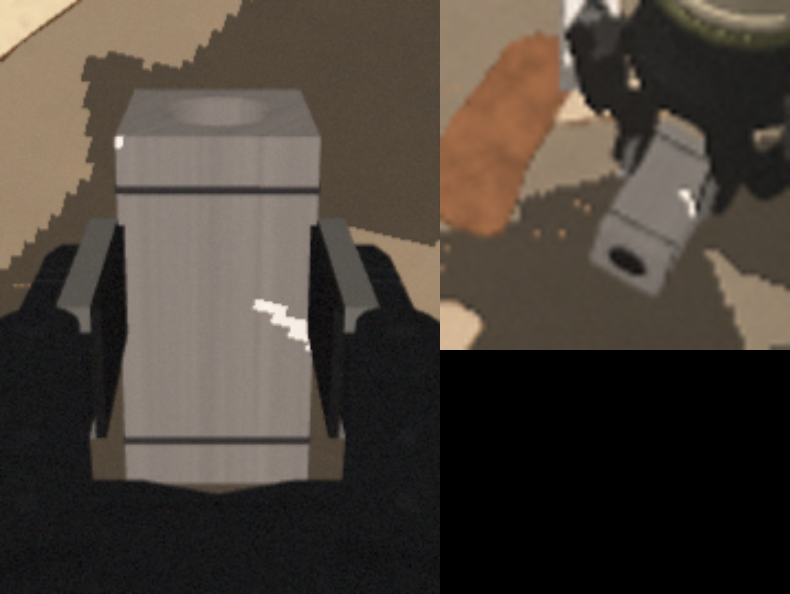

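The pads hold only the top few mm. Since the shut fingers passed above z=36 with the TCP at 30, the tips cannot be ahead of the TCP as stated. I regrip about 18 mm lower, in two guarded steps.

Call:
{"fn": "apply_moves", "kwargs": {"angular": [[0, 0, 0], [0, 0, 0], [0, 0, 0], [0, 0, 0], [0, 0, 0], [0, 0, 0], [0, 0, 0]], "travel": [[0, 0, 0], [0, 0, 0], [0, 0, 0], [0, 0, -0.08], [0, 0, -0.08], [0, 0, -0.08], [0, 0, 0]], "jaw": [0.8, 0.8, 0.8, 0.8, 0.8, 0.8, 0.8]}}

```text
time: 8.7
tool_pos: [616.4, -245.9, 8.3]
tcp_rot: [-180.0, 0.0, 17.9]
ft_force: [-0.1, 0.9, -0.1]
finger_gap: 68.6
grip_force: 0.0
```

Call:
{"fn": "apply_moves", "kwargs": {"angular": [[0, 0, 0], [0, 0, 0], [0, 0, 0], [0, 0, 0]], "travel": [[0, 0, -0.07], [0, 0, -0.07], [0, 0, -0.07], [0, 0, 0]], "jaw": [0.8, 0.8, 0.8, 0.8]}}

```text
time: 9.2
tool_pos: [616.5, -246.0, 0.1]
tcp_rot: [-180.0, 0.0, 17.9]
ft_force: [0.9, -0.2, -0.7]
finger_gap: 68.4
grip_force: 0.0
```

Call:
{"fn": "apply_moves", "kwargs": {"angular": [[0, 0, 0], [0, 0, 0], [0, 0, 0], [0, 0, 0], [0, 0, 0], [0, 0, 0], [0, 0, 0], [0, 0, 0]], "travel": [[0, 0, -0.08], [0, 0, -0.07], [0, 0, 0], [0, 0, 0], [0, 0, 0], [0, 0, 0], [0, 0, 0], [0, 0, 0]], "jaw": [0.8, 0.8, 0.8, 0.3, 0.3, 0.3, 0.3, 0.3], "force": 80}}

```text
time: 10.2
tool_pos: [617.1, -246.2, -5.1]
tcp_rot: [180.0, -0.0, 17.9]
ft_force: [0.0, -0.0, 3.4]
finger_gap: 34.9
grip_force: 80.2
```

Call:
{"fn": "apply_moves", "kwargs": {"angular": [[0, 0, 0], [0, 0, 0], [0, 0, 0], [0, 0, 0], [0, 0, 0]], "travel": [[0, 0, 0.2], [0, 0, 0.5], [0, 0, 0.5], [0, 0, 0], [0, 0, 0]], "jaw": [0.3, 0.3, 0.3, 0.3, 0.3]}}

```text
time: 10.82
tool_pos: [616.8, -246.1, 42.8]
tcp_rot: [180.0, -0.0, 17.9]
ft_force: [-0.4, 0.6, -2.1]
finger_gap: 35.0
grip_force: 79.9
```

It is held: 35 mm gap, 80 N, and about 2 N of weight. I lift it, swing the tool to heading 75° and pitch to horizontal, so the gripped end points up.

Call:
{"fn": "apply_moves", "kwargs": {"angular": [[0, 0, 0], [0, 0, 0], [0, 0, 0.8], [0, 0, 0.8], [0, 0, 0.8], [0, 0, 0.8], [0, 0, 0.8], [0, 0, 0.8], [0, 0, 0.8], [0, 0, 0.8], [0, 0, 0.74], [0, 0, 0], [0, 0, 0]], "travel": [[0, 0, 0.8], [0, 0, 1], [0, 0, 1], [0, 0, 1], [-0.4, 0, 1], [-0.5, 0.3, 1], [-0.5, 0.3, 0.4], [-0.6, 0.4, 0], [-0.6, 0.4, 0], [-0.6, 0.4, 0], [-0.6, 0.4, 0], [0, 0, 0], [0, 0, 0]], "jaw": [0.3, 0.3, 0.3, 0.3, 0.3, 0.3, 0.3, 0.3, 0.3, 0.3, 0.3, 0.3, 0.3]}}

```text
time: 12.45
tool_pos: [464.9, -158.2, 290.1]
tcp_rot: [-180.0, 0.0, 75.0]
ft_force: [0.9, 0.5, -1.4]
finger_gap: 34.9
grip_force: 80.4
```

Call:
{"fn": "apply_moves", "kwargs": {"angular": [[0.45, -0.12, 0], [0.68, -0.18, 0], [0.68, -0.18, 0], [0.68, -0.18, 0], [0.68, -0.18, 0], [0.68, -0.18, 0], [0.68, -0.18, 0], [0.68, -0.18, 0], [0, 0, 0], [0, 0, 0]], "travel": [[0, 0, 0], [0, 0, 0], [0, 0, 0], [0, 0, 0], [0, 0, 0], [0, 0, 0], [0, 0, 0], [0, 0, 0], [0, 0, 0], [0, 0, 0]], "jaw": [0.3, 0.3, 0.3, 0.3, 0.3, 0.3, 0.3, 0.3, 0.3, 0.3]}}

```text
time: 13.7
tool_pos: [465.0, -158.6, 290.3]
tcp_rot: [-179.9, -43.0, 74.9]
ft_force: [0.3, 0.1, -0.7]
finger_gap: 35.0
grip_force: 80.3
```

```bash
python3 - <<'E'
from bench import r
s=r.sense();print({k:(s[k].round(2) if hasattr(s[k],"round") else s[k]) for k in s})
E
```

```text
{'time': 13.7, 'joint_pos': array([-50.53,   3.67,  92.74,  35.7 , 108.29, -31.62]), 'qd': array([ 0.86, -1.3 , -0.06,  0.19,  0.14, -0.33]), 'joint_efforts': array([ -0.77, -49.22, -46.53,   4.24,   2.79,  -0.  ]), 'tool_pos': array([ 465.05, -158.57,  290.3 ]), 'tcp_rot': array([-179.85,  -43.  ,   74.94]), 'ft_force': array([ 0.29,  0.1 , -0.73]), 'wrist_torque': array([-0.46,  0.15,  0.06]), 'grip_force': 80.32629624009132, 'finger_gap': 34.99283449995943}
```

Call:
{"fn": "apply_moves", "kwargs": {"angular": [[0.71, -0.19, 0], [0.71, -0.19, 0], [0.71, -0.19, 0], [0.71, -0.19, 0], [0.71, -0.19, 0], [0.71, -0.19, 0], [0.71, -0.19, 0], [0.71, -0.19, 0], [0, 0, 0], [0, 0, 0]], "travel": [[0, 0, 0], [0, 0, 0], [0, 0, 0], [0, 0, 0], [0, 0, 0], [0, 0, 0], [0, 0, 0], [0, 0, 0], [0, 0, 0], [0, 0, 0]], "jaw": [0.3, 0.3, 0.3, 0.3, 0.3, 0.3, 0.3, 0.3, 0.3, 0.3]}}

```text
time: 14.95
tool_pos: [465.2, -158.0, 291.0]
tcp_rot: [143.7, -89.9, 111.5]
ft_force: [0.3, 0.3, -0.8]
finger_gap: 34.8
grip_force: 80.5
```

Call:
{"fn": "apply_moves", "kwargs": {"angular": [[0, 0, 0], [0, 0, 0], [0, 0, 0], [0, 0, 0], [0, 0, 0], [0, 0, 0], [0, 0, 0]], "travel": [[-0.2, 0.5, 0], [0, 0.5, -0.6], [0, 0.5, -0.6], [0, 0.5, -0.7], [0, 0.46, -0.7], [0, 0, 0], [0, 0, 0]], "jaw": [0.3, 0.3, 0.3, 0.3, 0.3, 0.3, 0.3]}}

```text
time: 15.82
tool_pos: [457.4, -60.8, 188.0]
tcp_rot: [84.9, -89.8, 170.3]
ft_force: [-0.1, -0.5, -2.1]
finger_gap: 34.8
grip_force: 80.6
```

```bash
python3 - <<'E'
from bench import r
from h import *
import cv2,pickle
s=r.sense();print(s["joint_pos"].round(1),s["tool_pos"].round(1),s["tcp_rot"].round(1))
T=Ro.from_euler("xyz",s["tcp_rot"],degrees=True).as_matrix();print(T.round(2))
im=np.zeros((600,800,3),np.uint8)
for n,y0,x0,o in(("scene",225,250,0),("top",190,270,400)):
    p=r.snapshot(n);pickle.dump(p,open(n+"6.pkl","wb"))
    im[:500,o:o+400]=cv2.resize(p["color"][y0:y0+100,x0:x0+80],(400,500),interpolation=2)
    for e in(36,-36): 
        X=s["tool_pos"]+T@[-8.5+e,0,-23];print(n,e,X.round(1),proj(p,X))
    print(proj(p,(451,-82,68)),proj(p,(451,-82,34)))
cv2.imwrite("pics/c6.png",im[:,:,::-1])
E
```

```text
[-54.7  34.1 101.1  59.4 116.9 -52.8] [457.4 -60.8 188. ] [ 84.9 -89.8 170.3]
[[-0.    0.97  0.26]
 [ 0.   -0.26  0.97]
 [ 1.    0.    0.  ]]
scene 36 [451.4 -83.  215.5] [298.62186242 255.49518979]
scene -36 [451.6 -83.1 143.5] [298.10914239 273.4136248 ]
[297.07776374 290.35423672] [296.85179597 297.54186617]
top 36 [451.4 -83.  215.5] [323.04096256 235.23851745]
top -36 [451.6 -83.1 143.5] [321.06917464 236.29115841]
[318.89140418 237.54168698] [318.12949799 237.97228413]
```

View pics/c6.png

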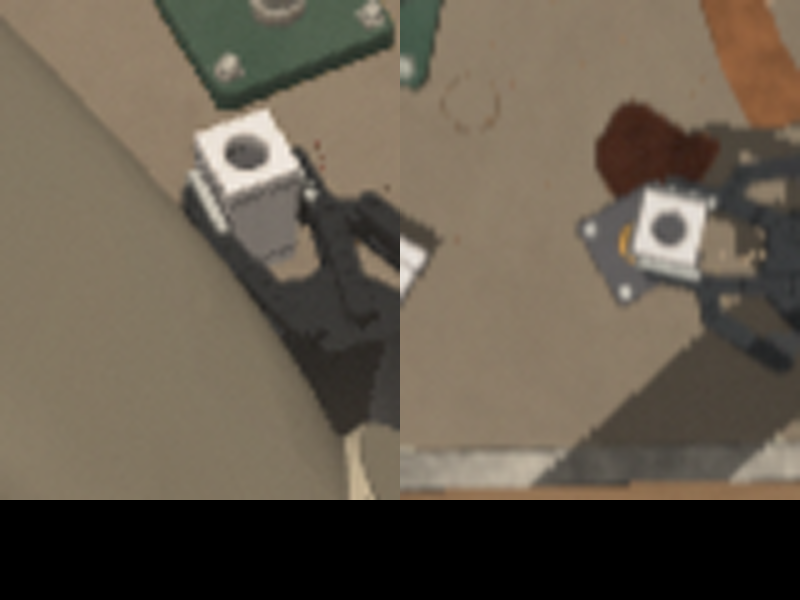

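Both views show the holder upright with its circle about 2 mm to the right (-y) of my prediction. I locate the brass sleeve in the same cameras' first images, to get the offset free of calibration error.

```bash
python3 - <<'E'
from h import *
import pickle,cv2
for n,g,f in(("top",(318,238.5),(323.8,235.6)),("scene",(296.5,298),(299.6,255.4))):
    a=pickle.load(open(n+".pkl","rb"));im=a["color"].astype(float)
    y0,x0=int(g[1])-12,int(g[0])-12;w=im[y0:y0+24,x0:x0+24]
    m=np.clip(w[:,:,0]-w[:,:,2]-70,0,80); m[np.hypot(*(np.mgrid[:24,:24]-12))>9]=0
    yy,xx=np.mgrid[:24,:24];u=np.array([(m*xx).sum(),(m*yy).sum()])/m.sum()+[x0,y0]
    print(n,u,"sleeve@28",unproj(a,u,28).round(1),(m>0).sum());print((m>0).astype(int)[4:20,4:20].tolist() if n=="scene" else "")
    b=pickle.load(open(n+"6.pkl","rb"));print("top face@215.5",unproj(b,f,215.5).round(1))
    # holder top-face centroid by brightness
    w=(b["color"].min(2)>185).astype(np.uint8);k,l,st,ce=cv2.connectedComponentsWithStats(w);i=1+np.argmin(np.hypot(*(ce[1:]-f).T)+1e3*(st[1:,4]<15))
    ys,xs=np.nonzero(l==i);rc=cv2.minAreaRect(np.array([unproj(b,q,215.5)[:2] for q in zip(xs,ys)],np.float32));print(rc)
E
```

```text
top [316.93980583 238.65372168] sleeve@28 [449.1 -78.4  28. ] 44

top face@215.5 [450.3 -85.2 215.5]
((451.3371887207031, -84.46998596191406), (34.110435485839844, 32.916534423828125), 74.22735595703125)
scene [295.31509847 299.80568928] sleeve@28 [446.1 -81.9  28. ] 64
[[0, 0, 0, 0, 0, 0, 0, 0, 0, 0, 0, 0, 0, 0, 0, 0], [0, 0, 0, 0, 0, 0, 0, 0, 0, 0, 0, 0, 0, 0, 0, 0], [0, 0, 0, 0, 0, 0, 0, 0, 0, 0, 0, 0, 0, 0, 0, 0], [0, 0, 0, 0, 0, 0, 0, 0, 0, 0, 0, 0, 0, 0, 0, 0], [0, 0, 0, 0, 0, 0, 0, 1, 0, 0, 0, 1, 0, 0, 0, 0], [0, 0, 0, 0, 0, 0, 1, 1, 0, 0, 0, 1, 0, 0, 0, 0], [0, 0, 0, 0, 0, 1, 1, 1, 0, 0, 0, 0, 0, 0, 0, 0], [0, 0, 0, 0, 0, 1, 1, 1, 0, 0, 0, 0, 0, 0, 0, 0], [0, 0, 0, 0, 1, 1, 1, 1, 1, 1, 1, 1, 1, 0, 0, 0], [0, 0, 0, 0, 1, 1, 1, 1, 1, 1, 1, 1, 1, 0, 0, 0], [0, 0, 0, 0, 1, 1, 1, 1, 1, 1, 1, 1, 0, 0, 0, 0], [0, 0, 0, 0, 1, 1, 1, 1, 0, 0, 0, 0, 0, 0, 0, 0], [0, 0, 0, 0, 1, 1, 1, 1, 1, 1, 1, 1, 1, 0, 0, 0], [0, 0, 0, 0, 0, 1, 1, 1, 1, 1, 1, 1, 1, 0, 0, 0], [0, 0, 0, 0, 0, 0, 1, 1, 1, 1, 1, 1, 0, 0, 0, 0], [0, 0, 0, 0, 0, 0, 0, 0, 0, 0, 0, 0, 0, 0, 0, 0]]
top face@215.5 [453.3 -84.2 215.5]
((453.3103942871094, -81.62383270263672), (33.91738510131836, 35.620872497558594), 73.5229263305664)
```

Call:
{"fn": "apply_moves", "kwargs": {"angular": [[0, 0, 0], [0, 0, 0], [0, 0, 0], [0, 0, 0], [0, 0, 0], [0, 0, 0]], "travel": [[-0.02, 0.07, -0.3], [0, 0, -0.5], [0, 0, -0.5], [0, 0, -0.3], [0, 0, 0], [0, 0, 0]], "jaw": [0.3, 0.3, 0.3, 0.3, 0.3, 0.3]}}

```text
time: 16.68
tool_pos: [456.1, -57.2, 122.9]
tcp_rot: [8.2, -89.8, -113.1]
ft_force: [0.4, 0.5, -1.0]
finger_gap: 34.9
grip_force: 80.6
```

Call:
{"fn": "apply_moves", "kwargs": {"angular": [[0, 0, 0], [0, 0, 0], [0, 0, 0], [0, 0, 0]], "travel": [[0, 0, -0.1], [0, 0, -0.1], [0, 0, -0.05], [0, 0, 0]], "jaw": [0.3, 0.3, 0.3, 0.3]}}

```text
time: 17.18
tool_pos: [455.9, -56.8, 112.4]
tcp_rot: [-7.3, -89.8, -97.6]
ft_force: [-0.4, -0.1, -2.0]
finger_gap: 34.7
grip_force: 80.6
```

Call:
{"fn": "apply_moves", "kwargs": {"angular": [[0, 0, 0], [0, 0, 0], [0, 0, 0], [0, 0, 0], [0, 0, 0]], "travel": [[0, 0, -0.1], [0, 0, -0.1], [0, 0, -0.05], [0, 0, 0], [0, 0, 0]], "jaw": [0.3, 0.3, 0.3, 0.3, 0.3]}}

```text
time: 17.8
tool_pos: [456.0, -56.9, 102.6]
tcp_rot: [-0.2, -89.8, -104.7]
ft_force: [-0.3, 0.6, 1.7]
finger_gap: 35.5
grip_force: 80.5
```

Call:
{"fn": "apply_moves", "kwargs": {"angular": [[0, 0, 0], [0, 0, 0], [0, 0, 0]], "travel": [[0, 0, -0.05], [0, 0, 0], [0, 0, 0]], "jaw": [0.3, 0.3, 0.3]}}

```text
time: 18.18
tool_pos: [456.0, -56.9, 100.5]
tcp_rot: [-1.5, -89.8, -103.4]
ft_force: [-0.6, -0.8, 2.4]
finger_gap: 35.2
grip_force: 80.5
```

```bash
python3 - <<'E'
from bench import r
import numpy as np
F=[]
for i in range(10): r.snapshot("top");s=r.sense();F.append(np.r_[s["ft_force"],s["wrist_torque"]])
print(np.mean(F,0).round(2),np.std(F,0).round(2),s["tool_pos"],s["finger_gap"])
E
```

```text
[ 0.05 -0.19  2.44 -0.1   0.02 -0.03] [0.49 0.68 0.61 0.02 0.04 0.03] [455.97317869 -56.89890473 100.50086489] 34.881390347885294
```

Call:
{"fn": "apply_moves", "kwargs": {"angular": [[0, 0, 0], [0, 0, 0], [0, 0, 0], [0, 0, 0], [0, 0, 0], [0, 0, 0], [0, 0, 0]], "travel": [[0, 0, 0.2], [0, 0, 0.5], [0, 0, 0.5], [0, 0, 0.5], [0, 0, 0.4], [0, 0, 0], [0, 0, 0]], "jaw": [0.3, 0.3, 0.3, 0.3, 0.3, 0.3, 0.3]}}

```text
time: 19.55
tool_pos: [455.8, -56.7, 184.0]
tcp_rot: [-15.2, -89.9, -89.7]
ft_force: [-0.5, -0.0, -2.2]
finger_gap: 34.9
grip_force: 80.5
```

```bash
python3 - <<'E'
from bench import r
import numpy as np
F=[]
for i in range(10): r.snapshot("top");s=r.sense();F.append(np.r_[s["ft_force"],s["wrist_torque"]])
print(np.mean(F,0).round(2),s["tool_pos"],s["finger_gap"])
E
```

```text
[-0.05 -0.16 -1.53 -0.72  0.18  0.02] [455.93510939 -56.85901268 184.37077218] 34.801901784186335
```

Pressing raised the vertical force by 4.0 N at about 11 mm of travel. The spring should give roughly 4.1 N, so the lower end is closed. As a cross-check I raise the holder and look at the upper end.

Call:
{"fn": "apply_moves", "kwargs": {"angular": [[0, 0, 0], [0, 0, 0], [0, 0, 0], [0, 0, 0], [0, 0, 0], [0, 0, 0]], "travel": [[0, -0.4, 0.5], [0, -0.4, 0.5], [0, -0.4, 0.5], [0, 0, 0.2], [0, 0, 0], [0, 0, 0]], "jaw": [0.3, 0.3, 0.3, 0.3, 0.3, 0.3]}}

```text
time: 20.8
tool_pos: [455.7, -104.3, 252.1]
tcp_rot: [-19.0, -89.8, -85.9]
ft_force: [0.3, -0.1, -2.1]
finger_gap: 35.0
grip_force: 80.5
```

```bash
python3 - <<'E'
from bench import r
from h import *
import cv2
s=r.sense();T=Ro.from_euler("xyz",s["tcp_rot"],degrees=True).as_matrix();X=s["tool_pos"]+T@[27.5,-1,-24];print(X,T[:,0].round(3),s["finger_gap"],s["grip_force"])
im=np.zeros((400,800,3),np.uint8)
for n,o in(("scene",0),("top",400)):
    p=r.snapshot(n);u=proj(p,X).round().astype(int);im[:,o:o+400]=cv2.resize(p["color"][u[1]-20:u[1]+20,u[0]-20:u[0]+20],(400,400),interpolation=2);print(p["color"][u[1]-4:u[1]+5,u[0]-4:u[0]+5].mean(2).astype(int))
cv2.imwrite("pics/c7.png",im[:,:,::-1])
E
```

```text
[ 448.62046133 -127.36619331  279.5292052 ] [ 0.    -0.003  1.   ] 34.99999760719173 80.5253018438816
[[194 142 122 122 120 123 133 157 195]
 [145 109 106  90  92 104 118 131 155]
 [113  84  72  86  86  90  96 108 140]
 [ 90  62  83  87  89  88  87  92 114]
 [119  82  89  90  87  88  86  86 107]
 [197 122  88  86  86  87  86  97 151]
 [220 204 168 113 102 107 135 155 211]
 [222 221 217 208 205 206 211 213 221]
 [222 221 224 223 224 223 223 222 222]]
[[218 212 188 164 149 151 176 202 219]
 [215 187 135 104  98 101 119 159 208]
 [212 150 102  91  89  89  92 115 183]
 [210 122  92  89  88  89  90 100 159]
 [210 123  93  90  89  90  89 102 166]
 [213 160 105  89  87  88  90 115 189]
 [216 199 144 103  90  92 114 163 210]
 [217 215 194 171 158 161 180 205 217]
 [212 214 215 212 207 208 214 217 219]]
```

View pics/c7.png

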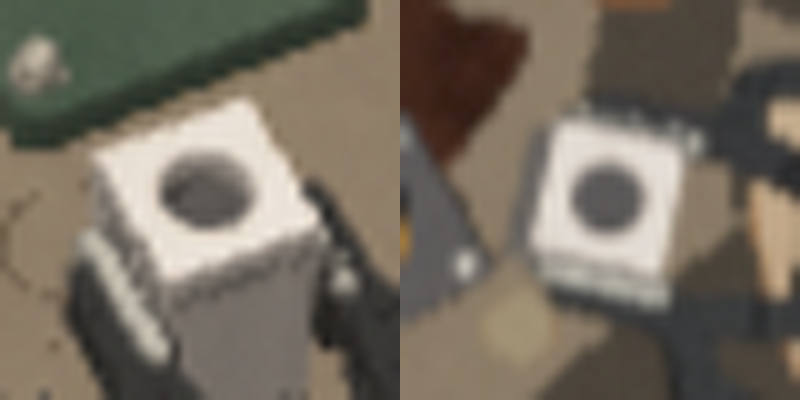

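In the scene crop at (205,190) the upper circle shows a wall shaded in depth, so it is an open bore. That agrees with the pin being pressed by the lower end. The holder's middle is at z ≈ 244 mm, upright and still, so I hand in.

```bash
python3 -c "
from bench import r
print(r.hand_in())"
```

```text
the job is handed in; nothing more can be done
None
```

I felt the lower end of the middle holder on the pin as closed (about 4 N push), so no turning over was needed, and handed it in held still, bore up, its middle about 24 cm above the bench; the result was not reported back.

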